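# Set out the washing things on the bathroom ledge

## Task

Lay the three loose tools on the grey drying slab, each flat, lengthwise along the middle of its own black strip: the comb on the strip nearest the blue tumbler, the loose toothbrush on the strip nearest the soap dish, and the steel tongue cleaner between them. Put the bar of soap in the middle of the open soap dish, lengthwise on its ridges. Leave the tumbler with its brushes, the toothpaste tube and the little jar where they stand.

Things in the scene. Friction and masses are not known exactly. Their poses are not given: they have to be found in the camera images.
- comb: Loose green plastic comb, 150 long, 30 wide (y), spine on the +y side 7 thick, stiff teeth towards -y 5 thick. It can be gripped across its 30 mm width at the middle. Lies on the ledge, origin in the middle of its length and width, on its underside; its x axis runs along its length, z up.
- toothbrush: Loose bamboo (light wood) toothbrush lying bristles up, 165 long; the handle at the origin is 13 wide (y) and 11 high; the head is at +x, with bristles 18 high at most. Lies on the ledge, origin in the middle of its length and width, on its underside; its x axis runs along its length, z up.
- tongue_cleaner: Loose stainless tongue cleaner: a 6 mm round bar bent into a narrow U, 140 long, lying flat (6 high); at the origin its two legs are 28 wide over the outside (y), the rounded head at +x is 44 wide at most. Lies on the ledge, origin in the middle of its length and width, on its underside; its x axis runs along its length, z up.
- soap: Loose tan bar of hard soap, 75 long (x), 48 wide (y), 26 high, rounded edges. Lies on the ledge, origin in the middle of its length and width, on its underside; its x axis runs along its length, z up.
- slab: Fixed flat grey drying slab, 170 (x) by 190 (y) by 8 high, with three flat black non-slip strips (150 long, 34 wide) running along its x axis, centred at y = -60, 0 and +60 mm. The strips are flush marks, not grooves (top 8 mm above the ledge). Origin at the centre of its underside on the ledge, z up.
- soap_dish: Fixed soap dish: a grey plastic tray, 116 (x) by 88 (y), and a white ridged lid folded flat back on a pin, lying at +x (x = 65 to 175 mm, up to 17 high). Origin at the centre of the grey tray's underside, z up. Four ridges along x carry the soap, tops 10 mm above the ledge; the tray's rim is 13 high, 108 by 80 inside. It stands on the other side of the slab from the tumbler.
- tumbler: Loose blue plastic tumbler, rim 74 across, 95 high, with two toothbrushes standing in it (up to 180 high, leaning towards its +x); origin at the centre of its underside. It stands to one side of the slab (left or right changes). Must stay where it is.
- toothpaste: Loose closed toothpaste tube (white and red), 150 long (x), 46 wide, 23 high, lying crosswise at the far side of the ledge. Origin under it, near the middle of its length, on the ledge. Must stay where it is.
- jar: Loose small amber glass jar with a metal lid, 56 across, 42 high, at the far side of the ledge. Origin at the centre of its underside. Must stay where it is.
Not all that is in view belongs to the job. Of the things shaped like the comb, the green one is meant.

How it is judged:
By the outcome, as a careful person would: the job done as asked, in the order asked, and still so for the second after the job is handed in, with the robot touching nothing.
It also fails if it takes over 112 s, if anything falls off the work surface, if the arm or the gripper's body presses on something with over 40 N, if the wrist force passes 120 N, or if a joint passes its speed limit or range.

## Robot

A 6-joint arm with a two-finger parallel gripper is mounted at the origin on the work surface. World frame = base frame: x ahead of the robot, y to its left, z up, the work surface at z = 0. Lengths are in mm, angles in degrees, forces in N, time in s.
With the tool pointing down it reaches from about 300 to 850 mm from the base axis. Payload 4.2 kg.
Tool frame: the origin (TCP) lies midway between the tips of the shut fingers; the grasp point (between the pads) lies 19 mm behind it; z points along the fingers, y is the direction in which the jaws open and shut (so a half turn about z gives the same grasp; the last joint's range is limited). The gripper opens to 91 mm and grips with 3 to 60 N. Pads are 32 mm wide; open, the fingers measure 118 mm over their backs; the gripper's body (76 mm by 178 mm) begins 60 mm behind the grasp point.
Start: joints at [63.77, 18.312, 89.639, -0, 72.044, -1.146], TCP at [243.774, 520.785, 213.976] pointing down, gripper open.
Joint ranges: [-177.97, 177.97], [-48.28, 115.42], [12.27, 149.76], [-77.06, 257.06], [2.81, 150.46], [-146.56, 146.56]. Speed limits (degrees/s): [147.25, 147.25, 180, 180, 180, 180].

## Interface

Orientations are given as [roll, pitch, yaw] about the fixed x, y, z axes, in that order (R = Rz(yaw) Ry(pitch) Rx(roll)).
In Python, from workcell import env gives the robot as it stands.
- The arm moves only by the shell command python3 -m jog 'ROWS' [FORCE]. ROWS is JSON, a list of rows, each an object of numbers: "dx", "dy", "dz": the shift along the world's x, y, z in m; "wx", "wy", "wz": the turn, a rotation vector about the world's x, y, z in rad; "grip": the gripper's target within -1 to 1 (shut at 1, half-way at 0, fully open at -1). In form: [{"dx": .., "dy": .., "dz": .., "wx": .., "wy": .., "wz": .., "grip": ..}, ...]. A call has 1 to 10 rows; each row shifts and turns the commanded pose from where the row before left it; what a row does not reach is not made up. A row lasts 1/10 s, in which the tool goes at most 50 mm and 8.59 degrees, less where a joint would pass 70% of its speed; a pose out of reach is approached as far as the arm can. A call with a gripper value outside its range is refused whole. The fingers move at their own pace and stop on an object; FORCE is the grip in N (left out, the last holds). Time passes only in rows, so rows that do not move let the fingers close. It gives the time, the measured TCP pose, the force and the opening at its end, in the units of the state.
- env.state(): the state, without advancing time (a new reading comes with each control period).
- env.grab_frame(name): name is "scene" or "top"; returns the picture (400x640x3 uint8, red, green, blue); there is no depth.
- env.get_calibration(name): a dict with "fx", "fy", "cx", "cy" (pixels), "k1" (the pictures are not rectified: a ray, as slopes to the right and down, at radius r is drawn at 1 + k1 r^2 times it, then the intrinsics apply), "R" (3x3) and "t" (3): a world point X has camera coordinates R X + t. Camera axes: x right, y down, z forward; pixel columns grow to the right and rows downward; lengths in mm; the calibration is good to about 2 mm. A picture is of the moment at which its call begins. get_calibration takes no time and is no camera call.
- env.job_done(): hands the job in, once; it reports no verdict.
The state is a dict: "time_s": time; "qpos": joint angles; "qvel": joint speeds; "effort": joint torques, N m; "ee_pos": TCP position; "ee_rot": TCP orientation; "force": force on the tool from outside, world axes, zero at the start; "torque": the same for the moment, N m; "gripper_width": finger opening in mm.
Only numpy, scipy, OpenCV 4.12 (cv2) and the standard library are available. Lean on these libraries where they do the work, as an engineer would, in place of code of your own. Each camera call takes 0.05 s, during which the arm holds its last target. There are 200 camera calls.

## Working session

There is one attempt and no reset: what is moved stays moved. The work goes in short steps, Python scripts to look and compute and a shell command to move; the robot and the scene stay as the last step left them, time stands still between calls to the robot, and variables do not carry over. Pictures are saved under pics/ and viewed, about 12 in all and at most 16, crops included, and the job is handed in when it is done.

```bash
ls; mkdir -p pics; cat > h.py <<'E'
import numpy as np, cv2
from workcell import env
def K(n):
    c=env.get_calibration(n); return c
def ray(n,u,v):
    c=K(n); x=np.array([(u-c['cx'])/c['fx'],(v-c['cy'])/c['fy']]); d=x.copy()
    for _ in range(20): d=x/(1+c['k1']*(d@d))
    R=np.array(c['R']);t=np.array(c['t'])
    return -R.T@t, R.T@np.array([d[0],d[1],1.])
def onz(n,u,v,z):
    o,d=ray(n,u,v); return o+d*(z-o[2])/d[2]
def proj(n,X):
    c=K(n); p=np.array(c['R'])@np.array(X,float)+np.array(c['t']); s=p[:2]/p[2]; s=s*(1+c['k1']*(s@s))
    return np.array([s[0]*c['fx']+c['cx'],s[1]*c['fy']+c['cy']])
def grab(n,name):
    f=env.grab_frame(n); cv2.imwrite('pics/'+name,cv2.cvtColor(f,cv2.COLOR_RGB2BGR)); return f
E
python3 - <<'E'
from h import *
for n in('top','scene'):
    grab(n,n+'1.png'); o,d=ray(n,320,200); print(n,o.round(),(d/np.linalg.norm(d)).round(2),K(n)['fx'],K(n)['k1'])
    print(onz(n,320,200,0).round())
print(env.state())
E
```

```text
pics
top [ 330.  103. 1038.] [ 0.21 -0.01 -0.98] 393.85957874176097 0.00021581910135903286
[554.  93.   0.]
scene [1326.  900.  848.] [-0.55 -0.6  -0.58] 496.70136355669194 -0.13547071751179518
[513.  17.   0.]
{'time_s': 0.1, 'qpos': array([ 6.37708929e+01,  1.83492217e+01,  8.96981490e+01,  3.79532260e-04,
        7.20435798e+01, -1.14598527e+00]), 'qvel': array([ 0.04994132, -0.01462437, -0.15380124, -0.02452817, -0.15409976,
        0.1008703 ]), 'effort': array([-1.05299645e-03, -4.13331413e+01, -2.32509935e+01,  7.27570709e-02,
        4.22513264e-02, -7.12774795e-05]), 'ee_pos': array([243.56590729, 520.38230887, 213.2004664 ]), 'ee_rot': array([-1.79909075e+02, -2.17978641e-03,  1.54916759e+02]), 'force': array([-0.59696893,  0.5926243 , -0.14298784]), 'torque': array([-0.02390326,  0.06207021,  0.00342974]), 'gripper_width': 91.43981119854621}
```

View pics/top1.png

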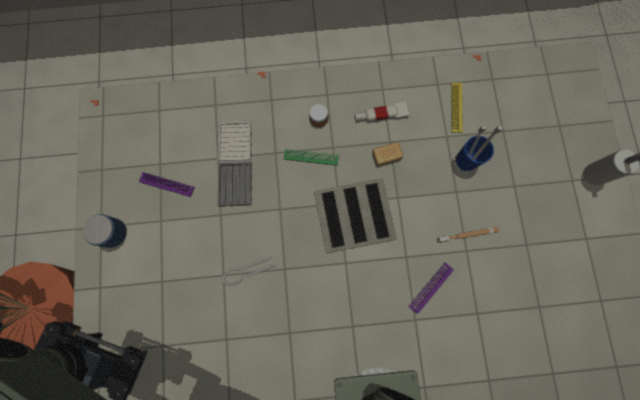

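View pics/scene1.png

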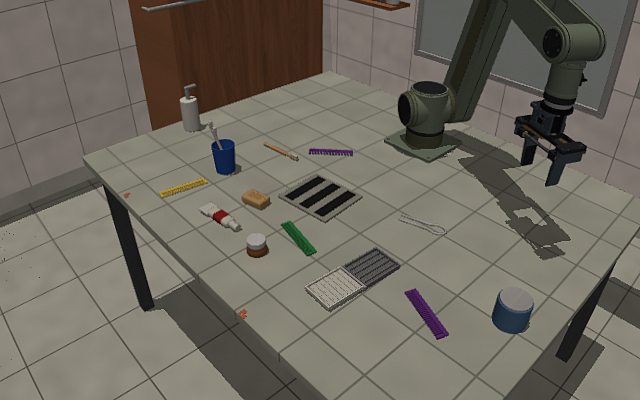

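The top picture has image-up = +x and image-right = −y. The comb is at (311,157), soap (388,154), brush (467,235) with its head to the left, and tongue cleaner (249,271). The slab is at (355,215), the tray at (236,184) with its lid at (235,142), and the tumbler at (475,153). The purple and yellow combs are decoys.

```bash
cat > m.py <<'E'
from h import *
img=cv2.imread('pics/top1.png'); hsv=cv2.cvtColor(img,cv2.COLOR_BGR2HSV)
def box(mask,roi,zs,name,n='top'):
    m=np.zeros_like(mask); x0,y0,x1,y1=roi; m[y0:y1,x0:x1]=mask[y0:y1,x0:x1]
    cs,_=cv2.findContours(m,cv2.RETR_EXTERNAL,cv2.CHAIN_APPROX_NONE)
    p=np.vstack([c for c in cs if len(c)>8]).reshape(-1,2)
    w=np.array([onz(n,u,v,zs)[:2] for u,v in p],np.float32)
    (c,s,a)=cv2.minAreaRect(w); b=cv2.boxPoints((c,s,a))
    e=b[1]-b[0]; f=b[2]-b[1]; l=e if np.hypot(*e)>np.hypot(*f) else f
    print(name,'c',np.round(c,1),'size',np.round(s,1),'len angle',round(float(np.degrees(np.arctan2(l[1],l[0]))%180),1))
    return w
def H(lo,hi): return cv2.inRange(hsv,np.array(lo),np.array(hi))
if __name__=='__main__':
    box(H((45,80,30),(85,255,255)),(275,140,350,175),6,'comb')
    box(H((8,70,60),(25,255,255)),(365,135,410,170),20,'soap')
    w=box(H((5,60,60),(28,255,255)),(430,220,505,250),8,'brush wood')
    box(H((0,0,0),(180,255,45)),(312,180,335,252),8,'stripL')
    box(H((0,0,0),(180,255,45)),(338,180,363,248),8,'stripM')
    box(H((0,0,0),(180,255,45)),(362,178,395,244),8,'stripR')
    g=cv2.cvtColor(img,cv2.COLOR_BGR2GRAY)
    print(np.median(g[165:205,220:252]),np.median(g[200:230,260:300]))
    v=cv2.resize(np.hstack([img[110:290,205:300],img[110:290,300:400],img[110:290,400:510]]),None,fx=2.6,fy=2.6,interpolation=cv2.INTER_CUBIC)
    cv2.imwrite('pics/z1.png',cv2.convertScaleAbs(v,alpha=1.5))
    print(v.shape)
E
python3 m.py
```

```text
comb c [674.9 106.8] size [146.1  26.5] len angle 78.4
soap c [ 659.9 -100.5] size [51.2 77.3] len angle 101.9
brush wood c [ 423.3 -299.8] size [ 14.2 133.7] len angle 94.5
stripL c [498.7  65.5] size [144.2  29. ] len angle 4.9
stripM c [500.6  18.2] size [ 63.4 153.6] len angle 173.9
stripR c [507.7 -34.7] size [145.1  69.7] len angle 4.9
82.0 118.0
(468, 793, 3)
```

View pics/z1.png

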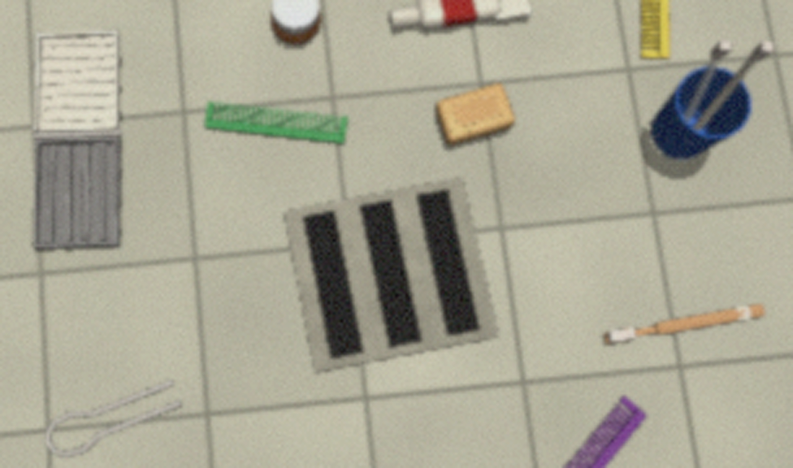

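The zoom shows the brush's tail (with a white band) on the right and its head at the left end. The tongue cleaner's head is at the left (223,278), with leg tips at (272,257) and (274,265). The tray's ridges run vertically.

```bash
cat > m2.py <<'E'
from m import *
m=H((0,0,0),(180,255,50)); r=np.zeros_like(m); r[175:252,314:396]=m[175:252,314:396]
n,l,st,ce=cv2.connectedComponentsWithStats(r)
for i in range(1,n):
    if st[i,4]>200: box(((l==i)*255).astype(np.uint8),(0,0,640,400),8,'strip')
z=lambda x,y,off,px:((x-off+.5)/2.6-.5+px,(y+.5)/2.6-.5+110)
P=lambda p,zz:onz('top',*p,zz)[:2]
for nm,a,b,zz in (('brush head/tail',z(603,338,507,400),z(763,310,507,400),8),):
    a,b=P(a,zz),P(b,zz); d=a-b; print(nm,a.round(),b.round(),'mid',((a+b)/2).round(1),np.hypot(*d).round(1),np.degrees(np.arctan2(d[1],d[0])).round(1))
h=P(z(47,438,0,205),3);t1=P(z(175,382,0,205),3);t2=P(z(180,404,0,205),3);t=(t1+t2)/2;d=h-t
print('tongue',h.round(),t1.round(),t2.round(),'mid',((h+t)/2).round(1),np.hypot(*d).round(1),np.degrees(np.arctan2(d[1],d[0])).round(1),np.hypot(*(t1-t2)).round(1))
g=cv2.cvtColor(img,cv2.COLOR_BGR2GRAY)
box(((g<98)*255).astype(np.uint8),(212,161,258,212),13,'tray')
c=[P(z(x,y,0,205),13) for x,y in((36,138),(120,137),(121,245),(35,248))]; print(np.round(c,0).tolist(),np.mean(c,0).round(1))
gm=((g>55)&(hsv[:,:,1]<60)).astype(np.uint8)*255
box(H((15,0,40),(40,35,104)),(312,175,400,256),8,'slab?')
s=[P(z(x,y,247,300),8) for x,y in((285,212),(462,179),(497,335),(318,370))]; print('slab',np.round(s,0).tolist(),np.mean(s,0).round(1))
E
python3 m2.py
```

```text
strip c [509.4 -54.4] size [146.1  30.8] len angle 5.3
strip c [503.9   5.4] size [145.9  30.3] len angle 5.2
strip c [498.2  64.9] size [146.1  30.3] len angle 5.0
brush head/tail [ 416. -200.] [ 428. -366.] mid [ 421.8 -282.9] 165.7 94.2
tongue [373. 363.] [415. 232.] [393. 229.] mid [388.2 296.8] 136.0 103.3 22.5
tray c [617.9 318.2] size [ 90.5 123.7] len angle 176.5
[[681.0, 357.0], [674.0, 270.0], [558.0, 276.0], [564.0, 364.0]] [619.5 316.7]
slab? c [ 5.015e+02 -2.000e-01] size [233.9 205.3] len angle 88.3
slab [[577.0, 106.0], [594.0, -81.0], [429.0, -95.0], [412.0, 88.0]] [503.4   4.7]
```

```bash
python3 -m jog '[{"dx":0.0216,"dy":-0.0207,"dz":-0.003,"wz":-0.067},{"dx":0.0216,"dy":-0.0207,"dz":-0.003,"wz":-0.067},{"dx":0.0216,"dy":-0.0207,"dz":-0.003,"wz":-0.067},{"dx":0.0216,"dy":-0.0207,"dz":-0.003,"wz":-0.067},{"dx":0.0216,"dy":-0.0207,"dz":-0.003,"wz":-0.067},{"dx":0.0216,"dy":-0.0207,"dz":-0.003,"wz":-0.067},{"dx":0.0216,"dy":-0.0207,"dz":-0.003,"wz":-0.067},{"dx":0.0216,"dy":-0.0207,"dz":-0.003,"wz":-0.067},{"dx":0.0216,"dy":-0.0207,"dz":-0.003,"wz":-0.067},{"dx":0.0216,"dy":-0.0207,"dz":-0.003,"wz":-0.067}]' 15
python3 -m jog '[{"dx":0.0216,"dy":-0.0207,"dz":-0.006,"wz":-0.067},{"dx":0.0216,"dy":-0.0207,"dz":-0.006,"wz":-0.067},{"dx":0.0216,"dy":-0.0207,"dz":-0.006,"wz":-0.067},{"dx":0.0216,"dy":-0.0207,"dz":-0.006,"wz":-0.067},{"dx":0.0216,"dy":-0.0207,"dz":-0.006,"wz":-0.067},{"dx":0.0216,"dy":-0.0207,"dz":-0.006,"wz":-0.067},{"dx":0.0216,"dy":-0.0207,"dz":-0.006,"wz":-0.067},{"dx":0.0216,"dy":-0.0207,"dz":-0.006,"wz":-0.067},{"dx":0.0216,"dy":-0.0207,"dz":-0.006,"wz":-0.067},{"dx":0.0,"dy":0}]'
```

```text
invalid input
invalid input
```

```bash
python3 -m jog '[{"dx":0.0216,"dy":-0.0207,"dz":-0.003,"wx":0,"wy":0,"wz":-0.067,"grip":-1},{"dx":0.0216,"dy":-0.0207,"dz":-0.003,"wx":0,"wy":0,"wz":-0.067,"grip":-1},{"dx":0.0216,"dy":-0.0207,"dz":-0.003,"wx":0,"wy":0,"wz":-0.067,"grip":-1},{"dx":0.0216,"dy":-0.0207,"dz":-0.003,"wx":0,"wy":0,"wz":-0.067,"grip":-1},{"dx":0.0216,"dy":-0.0207,"dz":-0.003,"wx":0,"wy":0,"wz":-0.067,"grip":-1}]' 15
```

```text
time_s: 0.6
ee_pos: [352.3, 416.2, 198.4]
ee_rot: [-180.0, 0.0, 135.6]
force: [0.3, 0.6, 0.4]
gripper_width: 91.1
```

```bash
python3 -m jog '[{"dx":0.0323,"dy":-0.0309,"dz":-0.008,"wx":0,"wy":0,"wz":-0.1,"grip":-1},{"dx":0.0323,"dy":-0.0309,"dz":-0.008,"wx":0,"wy":0,"wz":-0.1,"grip":-1},{"dx":0.0323,"dy":-0.0309,"dz":-0.008,"wx":0,"wy":0,"wz":-0.1,"grip":-1},{"dx":0.0323,"dy":-0.0309,"dz":-0.008,"wx":0,"wy":0,"wz":-0.1,"grip":-1},{"dx":0.0323,"dy":-0.0309,"dz":-0.008,"wx":0,"wy":0,"wz":-0.1,"grip":-1},{"dx":0.0323,"dy":-0.0309,"dz":-0.008,"wx":0,"wy":0,"wz":-0.1,"grip":-1},{"dx":0.0323,"dy":-0.0309,"dz":-0.008,"wx":0,"wy":0,"wz":-0.1,"grip":-1},{"dx":0.0323,"dy":-0.0309,"dz":-0.008,"wx":0,"wy":0,"wz":-0.1,"grip":-1},{"dx":0.0323,"dy":-0.0309,"dz":-0.008,"wx":0,"wy":0,"wz":-0.1,"grip":-1},{"dx":0.0323,"dy":-0.0309,"dz":-0.008,"wx":0,"wy":0,"wz":-0.1,"grip":-1}]' 15
```

```text
time_s: 1.6
ee_pos: [675.6, 106.8, 118.1]
ee_rot: [-180.0, 0.0, 78.2]
force: [0.6, 0.2, 0.3]
gripper_width: 91.4
```

Right above the comb. Next I go down partway, then slowly, and shut the gripper.

```bash
python3 -m jog '[{"dx":0,"dy":0,"dz":-0.03,"wx":0,"wy":0,"wz":0,"grip":-0.6},{"dx":0,"dy":0,"dz":-0.03,"wx":0,"wy":0,"wz":0,"grip":-0.4},{"dx":0,"dy":0,"dz":-0.025,"wx":0,"wy":0,"wz":0,"grip":-0.3},{"dx":0,"dy":0,"dz":-0.015,"wx":0,"wy":0,"wz":0,"grip":-0.3},{"dx":0,"dy":0,"dz":-0.01,"wx":0,"wy":0,"wz":0,"grip":-0.3},{"dx":0,"dy":0,"dz":-0.005,"wx":0,"wy":0,"wz":0,"grip":-0.3},{"dx":0,"dy":0,"dz":-0.001,"wx":0,"wy":0,"wz":0,"grip":-0.3},{"dx":0,"dy":0,"dz":0,"wx":0,"wy":0,"wz":0,"grip":-0.3}]' 15
python3 -m jog '[{"dx":0,"dy":0,"dz":0,"wx":0,"wy":0,"wz":0,"grip":1},{"dx":0,"dy":0,"dz":0,"wx":0,"wy":0,"wz":0,"grip":1},{"dx":0,"dy":0,"dz":0,"wx":0,"wy":0,"wz":0,"grip":1},{"dx":0,"dy":0,"dz":0,"wx":0,"wy":0,"wz":0,"grip":1},{"dx":0,"dy":0,"dz":0,"wx":0,"wy":0,"wz":0,"grip":1},{"dx":0,"dy":0,"dz":0,"wx":0,"wy":0,"wz":0,"grip":1},{"dx":0,"dy":0,"dz":0,"wx":0,"wy":0,"wz":0,"grip":1},{"dx":0,"dy":0,"dz":0,"wx":0,"wy":0,"wz":0,"grip":1}]' 15
```

```text
time_s: 2.4
ee_pos: [675.4, 108.5, 3.9]
ee_rot: [179.9, -0.0, 78.4]
force: [0.0, -0.1, 0.1]
gripper_width: 59.3
time_s: 3.2
ee_pos: [675.0, 108.3, 3.3]
ee_rot: [180.0, -0.0, 78.4]
force: [-0.2, -0.6, 3.4]
gripper_width: 29.5
```

```bash
python3 -m jog '[{"dx":0,"dy":0,"dz":0.01,"wx":0,"wy":0,"wz":0,"grip":1},{"dx":0,"dy":0,"dz":0.02,"wx":0,"wy":0,"wz":0,"grip":1},{"dx":0,"dy":0,"dz":0.03,"wx":0,"wy":0,"wz":0,"grip":1},{"dx":0,"dy":0,"dz":0.01,"wx":0,"wy":0,"wz":0,"grip":1}]' 15
python3 -m jog '[{"dx":-0.0166,"dy":-0.0162,"dz":0,"wx":0,"wy":0,"wz":-0.128,"grip":1},{"dx":-0.0166,"dy":-0.0162,"dz":0,"wx":0,"wy":0,"wz":-0.128,"grip":1},{"dx":-0.0166,"dy":-0.0162,"dz":0,"wx":0,"wy":0,"wz":-0.128,"grip":1},{"dx":-0.0166,"dy":-0.0162,"dz":0,"wx":0,"wy":0,"wz":-0.128,"grip":1},{"dx":-0.0166,"dy":-0.0162,"dz":0,"wx":0,"wy":0,"wz":-0.128,"grip":1},{"dx":-0.0166,"dy":-0.0162,"dz":0,"wx":0,"wy":0,"wz":-0.128,"grip":1},{"dx":-0.0166,"dy":-0.0162,"dz":0,"wx":0,"wy":0,"wz":-0.128,"grip":1},{"dx":-0.0166,"dy":-0.0162,"dz":0,"wx":0,"wy":0,"wz":-0.128,"grip":1},{"dx":-0.0166,"dy":-0.0162,"dz":0,"wx":0,"wy":0,"wz":-0.128,"grip":1},{"dx":-0.0166,"dy":-0.0162,"dz":0,"wx":0,"wy":0,"wz":-0.128,"grip":1}]' 15
python3 -c "
from h import *
a=grab('top','t2.png');b=grab('scene','s2.png')
v=np.hstack([a[150:300,240:440],b[100:250,220:420]])
cv2.imwrite('pics/z2.png',cv2.cvtColor(cv2.resize(v,None,fx=2,fy=2,interpolation=cv2.INTER_CUBIC),cv2.COLOR_RGB2BGR))
print(env.state()['ee_pos'],env.state()['ee_rot'])"
```

```text
time_s: 3.6
ee_pos: [676.5, 108.6, 76.3]
ee_rot: [179.7, -0.1, 78.4]
force: [0.5, 0.7, -0.9]
gripper_width: 29.6
time_s: 4.6
ee_pos: [507.7, -54.2, 72.7]
ee_rot: [180.0, 0.0, 4.8]
force: [0.4, -0.0, 0.1]
gripper_width: 29.3
[506.11104044 -54.88176578  72.56340263] [-1.79994134e+02  1.72222007e-01  4.92262306e+00]
```

View pics/z2.png

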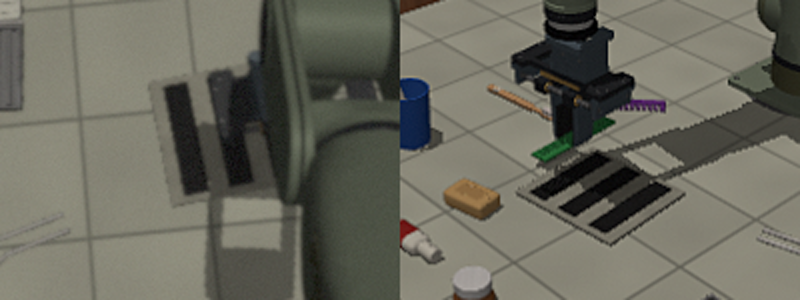

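The comb is held level above the right-hand strip. Lowering.

```bash
python3 -m jog '[{"dx":0.0025,"dy":0,"dz":-0.03,"wx":0,"wy":0,"wz":0.005,"grip":1},{"dx":0,"dy":0,"dz":-0.02,"wx":0,"wy":0,"wz":0,"grip":1},{"dx":0,"dy":0,"dz":-0.007,"wx":0,"wy":0,"wz":0,"grip":1},{"dx":0,"dy":0,"dz":-0.002,"wx":0,"wy":0,"wz":0,"grip":1},{"dx":0,"dy":0,"dz":0,"wx":0,"wy":0,"wz":0,"grip":1},{"dx":0,"dy":0,"dz":0,"wx":0,"wy":0,"wz":0,"grip":1}]' 15
```

```text
time_s: 5.3
ee_pos: [512.2, -53.7, 14.8]
ee_rot: [180.0, -0.1, 5.4]
force: [0.2, -0.0, -1.3]
gripper_width: 29.9
```

```bash
python3 -m jog '[{"dx":-0.001,"dy":0,"dz":-0.001,"wx":0,"wy":0,"wz":0,"grip":1},{"dx":0,"dy":0,"dz":-0.001,"wx":0,"wy":0,"wz":0,"grip":1},{"dx":0,"dy":0,"dz":0,"wx":0,"wy":0,"wz":0,"grip":1}]' 15; python3 -m jog '[{"dx":-0.001,"dy":0,"dz":-0.0005,"wx":0,"wy":0,"wz":0,"grip":1},{"dx":0,"dy":0,"dz":0,"wx":0,"wy":0,"wz":0,"grip":1}]' 15
```

```text
time_s: 5.6
ee_pos: [510.3, -53.7, 12.2]
ee_rot: [180.0, -0.0, 5.4]
force: [-0.3, -0.3, -0.4]
gripper_width: 29.6
time_s: 5.8
ee_pos: [509.1, -53.7, 11.5]
ee_rot: [180.0, 0.0, 5.4]
force: [0.5, -0.1, -0.5]
gripper_width: 29.4
```

```bash
python3 -m jog '[{"dx":0,"dy":0,"dz":0,"wx":0,"wy":0,"wz":0,"grip":0.1},{"dx":0,"dy":0,"dz":0,"wx":0,"wy":0,"wz":0,"grip":0},{"dx":0,"dy":0,"dz":0,"wx":0,"wy":0,"wz":0,"grip":-0.1},{"dx":0,"dy":0,"dz":0,"wx":0,"wy":0,"wz":0,"grip":-0.1},{"dx":0,"dy":0,"dz":0.01,"wx":0,"wy":0,"wz":0,"grip":-0.1},{"dx":0,"dy":0,"dz":0.03,"wx":0,"wy":0,"wz":0,"grip":-0.1},{"dx":0,"dy":0,"dz":0.04,"wx":0,"wy":0,"wz":0,"grip":-0.1},{"dx":0,"dy":0,"dz":0.02,"wx":0,"wy":0,"wz":0,"grip":-0.1}]' 15
python3 -m jog '[{"dx":-0.008,"dy":-0.0208,"dz":0,"wx":0,"wy":0,"wz":0.141,"grip":-0.1},{"dx":-0.008,"dy":-0.0208,"dz":0,"wx":0,"wy":0,"wz":0.141,"grip":-0.1},{"dx":-0.008,"dy":-0.0208,"dz":0,"wx":0,"wy":0,"wz":0.141,"grip":-0.1},{"dx":-0.008,"dy":-0.0208,"dz":0,"wx":0,"wy":0,"wz":0.141,"grip":-0.1},{"dx":-0.008,"dy":-0.0208,"dz":0,"wx":0,"wy":0,"wz":0.141,"grip":-0.1},{"dx":-0.008,"dy":-0.0208,"dz":0,"wx":0,"wy":0,"wz":0.141,"grip":-0.1},{"dx":-0.008,"dy":-0.0208,"dz":0,"wx":0,"wy":0,"wz":0.141,"grip":-0.1},{"dx":-0.008,"dy":-0.0208,"dz":0,"wx":0,"wy":0,"wz":0.141,"grip":-0.1},{"dx":-0.008,"dy":-0.0208,"dz":0,"wx":0,"wy":0,"wz":0.141,"grip":-0.1},{"dx":-0.008,"dy":-0.0208,"dz":0,"wx":0,"wy":0,"wz":0.141,"grip":-0.1}]' 15
python3 -m jog '[{"dx":-0.008,"dy":-0.0208,"dz":0,"wx":0,"wy":0,"wz":0.141,"grip":-0.1},{"dx":0,"dy":0,"dz":0,"wx":0,"wy":0,"wz":0,"grip":-0.1},{"dx":0,"dy":0,"dz":0,"wx":0,"wy":0,"wz":0,"grip":-0.1}]' 15
python3 -c "
from h import *
a=grab('top','t3.png');b=grab('scene','s3.png')
v=np.hstack([a[150:300,300:500],b[100:250,220:420]])
cv2.imwrite('pics/z3.png',cv2.cvtColor(cv2.resize(v,None,fx=2,fy=2,interpolation=cv2.INTER_CUBIC),cv2.COLOR_RGB2BGR))"
```

```text
time_s: 6.6
ee_pos: [510.9, -53.9, 115.1]
ee_rot: [179.9, -0.3, 5.4]
force: [0.9, 1.1, 0.0]
gripper_width: 50.5
time_s: 7.6
ee_pos: [429.0, -262.6, 112.3]
ee_rot: [179.9, 0.0, 86.5]
force: [0.3, -0.2, 0.1]
gripper_width: 50.3
time_s: 7.9
ee_pos: [421.2, -282.5, 111.9]
ee_rot: [180.0, -0.0, 94.0]
force: [-0.0, 0.6, 0.2]
gripper_width: 50.3
```

View pics/z3.png

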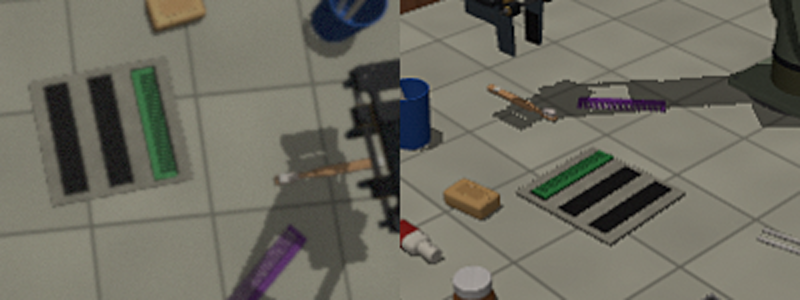

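The comb lies on the right strip (crop ~(155,122)). I'll check it numerically and grasp the brush.

```bash
cat > chk.py <<'E'
import sys,m,cv2,numpy as np
m.img=cv2.imread('pics/'+sys.argv[1]); m.hsv=cv2.cvtColor(m.img,cv2.COLOR_BGR2HSV)
w=m.box(m.H((45,80,30),(85,255,255)),(355,175,400,250),14,'comb')
E
python3 chk.py t3.png
python3 -m jog '[{"dx":0,"dy":0,"dz":-0.03,"wx":0,"wy":0,"wz":0,"grip":-0.1},{"dx":0,"dy":0,"dz":-0.03,"wx":0,"wy":0,"wz":0,"grip":-0.1},{"dx":0,"dy":0,"dz":-0.025,"wx":0,"wy":0,"wz":0,"grip":-0.1},{"dx":0,"dy":0,"dz":-0.015,"wx":0,"wy":0,"wz":0,"grip":-0.1},{"dx":0,"dy":0,"dz":-0.007,"wx":0,"wy":0,"wz":0,"grip":-0.1},{"dx":0,"dy":0,"dz":-0.001,"wx":0,"wy":0,"wz":0,"grip":-0.1},{"dx":0,"dy":0,"dz":0,"wx":0,"wy":0,"wz":0,"grip":-0.1}]' 15
python3 -m jog '[{"dx":0,"dy":0,"dz":0,"wx":0,"wy":0,"wz":0,"grip":1},{"dx":0,"dy":0,"dz":0,"wx":0,"wy":0,"wz":0,"grip":1},{"dx":0,"dy":0,"dz":0,"wx":0,"wy":0,"wz":0,"grip":1},{"dx":0,"dy":0,"dz":0,"wx":0,"wy":0,"wz":0,"grip":1},{"dx":0,"dy":0,"dz":0,"wx":0,"wy":0,"wz":0,"grip":1},{"dx":0,"dy":0,"dz":0,"wx":0,"wy":0,"wz":0,"grip":1},{"dx":0,"dy":0,"dz":0,"wx":0,"wy":0,"wz":0,"grip":1},{"dx":0,"dy":0,"dz":0,"wx":0,"wy":0,"wz":0,"grip":1}]' 15
```

```text
comb c [506.4 -52.5] size [147.8  29.4] len angle 5.2
time_s: 8.7
ee_pos: [421.9, -282.5, 4.0]
ee_rot: [179.9, 0.0, 94.3]
force: [0.5, -0.2, -0.5]
gripper_width: 50.4
time_s: 9.5
ee_pos: [421.3, -282.6, 3.6]
ee_rot: [180.0, 0.0, 94.2]
force: [-0.6, -0.5, 1.6]
gripper_width: 12.7
```

```bash
python3 -m jog '[{"dx":0,"dy":0,"dz":0.01,"wx":0,"wy":0,"wz":0,"grip":1},{"dx":0,"dy":0,"dz":0.03,"wx":0,"wy":0,"wz":0,"grip":1},{"dx":0,"dy":0,"dz":0.03,"wx":0,"wy":0,"wz":0,"grip":1},{"dx":0,"dy":0,"dz":0.01,"wx":0,"wy":0,"wz":0,"grip":1}]' 20
python3 -m jog '[{"dx":0.007,"dy":0.0316,"dz":0,"wx":0,"wy":0,"wz":-0.1414,"grip":1},{"dx":0.007,"dy":0.0316,"dz":0,"wx":0,"wy":0,"wz":-0.1414,"grip":1},{"dx":0.007,"dy":0.0316,"dz":0,"wx":0,"wy":0,"wz":-0.1414,"grip":1},{"dx":0.007,"dy":0.0316,"dz":0,"wx":0,"wy":0,"wz":-0.1414,"grip":1},{"dx":0.007,"dy":0.0316,"dz":0,"wx":0,"wy":0,"wz":-0.1414,"grip":1},{"dx":0.007,"dy":0.0316,"dz":0,"wx":0,"wy":0,"wz":-0.1414,"grip":1},{"dx":0.007,"dy":0.0316,"dz":0,"wx":0,"wy":0,"wz":-0.1414,"grip":1},{"dx":0.007,"dy":0.0316,"dz":0,"wx":0,"wy":0,"wz":-0.1414,"grip":1},{"dx":0.007,"dy":0.0316,"dz":0,"wx":0,"wy":0,"wz":-0.1414,"grip":1},{"dx":0.007,"dy":0.0316,"dz":0,"wx":0,"wy":0,"wz":-0.1414,"grip":1}]' 20
python3 -m jog '[{"dx":0.007,"dy":0.0316,"dz":0,"wx":0,"wy":0,"wz":-0.1414,"grip":1},{"dx":0,"dy":0,"dz":0,"wx":0,"wy":0,"wz":0,"grip":1},{"dx":0,"dy":0,"dz":0,"wx":0,"wy":0,"wz":0,"grip":1}]' 20
```

```text
time_s: 9.9
ee_pos: [422.8, -283.6, 86.5]
ee_rot: [179.7, 0.2, 94.2]
force: [0.9, 0.1, -1.3]
gripper_width: 13.0
time_s: 10.9
ee_pos: [491.0, 34.8, 83.1]
ee_rot: [-180.0, 0.0, 12.9]
force: [0.7, -1.1, -1.1]
gripper_width: 13.0
time_s: 11.2
ee_pos: [497.7, 65.4, 83.0]
ee_rot: [180.0, 0.1, 5.3]
force: [-0.3, 0.1, 0.2]
gripper_width: 12.8
```

```bash
python3 -m jog '[{"dx":0.0005,"dy":-0.0005,"dz":-0.03,"wx":0,"wy":0,"wz":-0.003,"grip":1},{"dx":0,"dy":0,"dz":-0.025,"wx":0,"wy":0,"wz":0,"grip":1},{"dx":0,"dy":0,"dz":-0.01,"wx":0,"wy":0,"wz":0,"grip":1},{"dx":0,"dy":0,"dz":-0.004,"wx":0,"wy":0,"wz":0,"grip":1},{"dx":0,"dy":0,"dz":-0.001,"wx":0,"wy":0,"wz":0,"grip":1},{"dx":0,"dy":0,"dz":0,"wx":0,"wy":0,"wz":0,"grip":1},{"dx":0,"dy":0,"dz":0,"wx":0,"wy":0,"wz":0,"grip":1}]' 20
python3 -m jog '[{"dx":0,"dy":0,"dz":-0.001,"wx":0,"wy":0,"wz":0,"grip":1},{"dx":0,"dy":0,"dz":0,"wx":0,"wy":0,"wz":0,"grip":1},{"dx":0,"dy":0,"dz":0,"wx":0,"wy":0,"wz":0,"grip":1}]' 20
```

```text
time_s: 11.9
ee_pos: [499.5, 64.5, 14.4]
ee_rot: [180.0, -0.1, 4.9]
force: [-0.3, 0.5, -0.5]
gripper_width: 13.0
time_s: 12.2
ee_pos: [498.9, 64.6, 12.7]
ee_rot: [180.0, -0.0, 5.0]
force: [-0.3, 0.3, -0.1]
gripper_width: 12.6
```

```bash
python3 -m jog '[{"dx":0,"dy":0,"dz":-0.001,"wx":0,"wy":0,"wz":0,"grip":1},{"dx":0,"dy":0,"dz":0,"wx":0,"wy":0,"wz":0,"grip":0.6},{"dx":0,"dy":0,"dz":0,"wx":0,"wy":0,"wz":0,"grip":0.3},{"dx":0,"dy":0,"dz":0,"wx":0,"wy":0,"wz":0,"grip":0.3},{"dx":0,"dy":0,"dz":0,"wx":0,"wy":0,"wz":0,"grip":0.3},{"dx":0,"dy":0,"dz":0.01,"wx":0,"wy":0,"wz":0,"grip":0.3},{"dx":0,"dy":0,"dz":0.03,"wx":0,"wy":0,"wz":0,"grip":0.3},{"dx":0,"dy":0,"dz":0.04,"wx":0,"wy":0,"wz":0,"grip":0},{"dx":0,"dy":0,"dz":0.02,"wx":0,"wy":0,"wz":0,"grip":-0.2}]' 15
python3 -m jog '[{"dx":-0.0092,"dy":0.0193,"dz":0,"wx":0,"wy":0,"wz":0.143,"grip":-0.2},{"dx":-0.0092,"dy":0.0193,"dz":0,"wx":0,"wy":0,"wz":0.143,"grip":-0.2},{"dx":-0.0092,"dy":0.0193,"dz":0,"wx":0,"wy":0,"wz":0.143,"grip":-0.2},{"dx":-0.0092,"dy":0.0193,"dz":0,"wx":0,"wy":0,"wz":0.143,"grip":-0.2},{"dx":-0.0092,"dy":0.0193,"dz":0,"wx":0,"wy":0,"wz":0.143,"grip":-0.2},{"dx":-0.0092,"dy":0.0193,"dz":0,"wx":0,"wy":0,"wz":0.143,"grip":-0.2},{"dx":-0.0092,"dy":0.0193,"dz":0,"wx":0,"wy":0,"wz":0.143,"grip":-0.2},{"dx":-0.0092,"dy":0.0193,"dz":0,"wx":0,"wy":0,"wz":0.143,"grip":-0.2},{"dx":-0.0092,"dy":0.0193,"dz":0,"wx":0,"wy":0,"wz":0.143,"grip":-0.2},{"dx":-0.0092,"dy":0.0193,"dz":0,"wx":0,"wy":0,"wz":0.143,"grip":-0.2}]' 15
python3 -m jog '[{"dx":-0.0092,"dy":0.0193,"dz":0,"wx":0,"wy":0,"wz":0.143,"grip":-0.2},{"dx":-0.0092,"dy":0.0193,"dz":0,"wx":0,"wy":0,"wz":0.143,"grip":-0.2},{"dx":0,"dy":0,"dz":0,"wx":0,"wy":0,"wz":0,"grip":-0.2},{"dx":0,"dy":0,"dz":0,"wx":0,"wy":0,"wz":0,"grip":-0.2}]' 15
python3 -c "
from h import *
a=grab('top','t4.png');b=grab('scene','s4.png')
v=np.hstack([a[150:300,200:400],b[100:250,270:470]])
cv2.imwrite('pics/z4.png',cv2.cvtColor(cv2.resize(v,None,fx=2,fy=2,interpolation=cv2.INTER_CUBIC),cv2.COLOR_RGB2BGR))"
```

```text
time_s: 13.1
ee_pos: [500.4, 64.8, 115.1]
ee_rot: [-180.0, -0.3, 5.0]
force: [1.5, 0.8, -0.2]
gripper_width: 44.6
time_s: 14.1
ee_pos: [406.4, 258.4, 112.3]
ee_rot: [180.0, -0.0, 87.2]
force: [0.5, -0.0, -0.4]
gripper_width: 55.1
time_s: 14.5
ee_pos: [388.4, 296.1, 111.9]
ee_rot: [180.0, 0.0, 103.2]
force: [-0.0, -0.1, 0.4]
gripper_width: 54.5
```

View pics/z4.png

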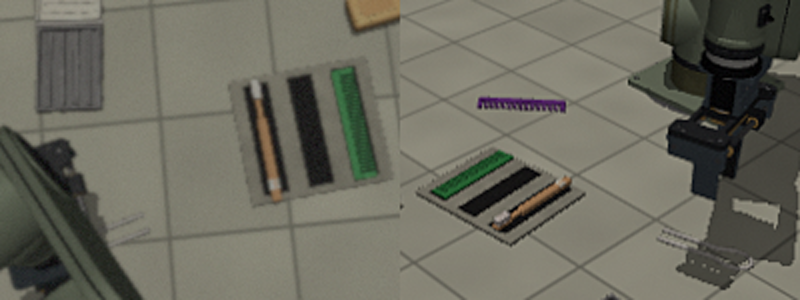

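The brush is well centred on the left strip and the comb still lies on the right one. Now the tongue cleaner. The fingertips have to go below the bar's centre, at z < 3.

```bash
python3 -m jog '[{"dx":0,"dy":0,"dz":-0.03,"wx":0,"wy":0,"wz":0,"grip":-0.2},{"dx":0,"dy":0,"dz":-0.03,"wx":0,"wy":0,"wz":0,"grip":-0.2},{"dx":0,"dy":0,"dz":-0.025,"wx":0,"wy":0,"wz":0,"grip":-0.2},{"dx":0,"dy":0,"dz":-0.015,"wx":0,"wy":0,"wz":0,"grip":-0.2},{"dx":0,"dy":0,"dz":-0.008,"wx":0,"wy":0,"wz":0,"grip":-0.2},{"dx":0,"dy":0,"dz":-0.0015,"wx":0,"wy":0,"wz":0,"grip":-0.2},{"dx":0,"dy":0,"dz":0,"wx":0,"wy":0,"wz":0,"grip":-0.2},{"dx":0,"dy":0,"dz":0,"wx":0,"wy":0,"wz":0,"grip":-0.2}]' 15
python3 -m jog '[{"dx":0,"dy":0,"dz":-0.0007,"wx":0,"wy":0,"wz":0,"grip":-0.2},{"dx":0,"dy":0,"dz":0,"wx":0,"wy":0,"wz":0,"grip":-0.2}]' 15
```

```text
time_s: 15.4
ee_pos: [389.1, 296.5, 2.8]
ee_rot: [179.9, -0.0, 103.2]
force: [-0.1, 0.2, 0.6]
gripper_width: 55.0
time_s: 15.6
ee_pos: [388.6, 296.4, 1.8]
ee_rot: [179.9, -0.0, 103.3]
force: [0.4, -0.1, 0.8]
gripper_width: 54.8
```

```bash
python3 -m jog '[{"dx":0,"dy":0,"dz":-0.0006,"wx":0,"wy":0,"wz":0,"grip":-0.2},{"dx":0,"dy":0,"dz":0,"wx":0,"wy":0,"wz":0,"grip":0.2},{"dx":0,"dy":0,"dz":0,"wx":0,"wy":0,"wz":0,"grip":0.4},{"dx":0,"dy":0,"dz":0,"wx":0,"wy":0,"wz":0,"grip":1},{"dx":0,"dy":0,"dz":0,"wx":0,"wy":0,"wz":0,"grip":1},{"dx":0,"dy":0,"dz":0,"wx":0,"wy":0,"wz":0,"grip":1},{"dx":0,"dy":0,"dz":0,"wx":0,"wy":0,"wz":0,"grip":1},{"dx":0,"dy":0,"dz":0,"wx":0,"wy":0,"wz":0,"grip":1}]' 15
python3 -m jog '[{"dx":0,"dy":0,"dz":0.01,"wx":0,"wy":0,"wz":0,"grip":1},{"dx":0,"dy":0,"dz":0.03,"wx":0,"wy":0,"wz":0,"grip":1},{"dx":0,"dy":0,"dz":0.03,"wx":0,"wy":0,"wz":0,"grip":1},{"dx":0,"dy":0,"dz":0.01,"wx":0,"wy":0,"wz":0,"grip":1},{"dx":0,"dy":0,"dz":0,"wx":0,"wy":0,"wz":0,"grip":1},{"dx":0,"dy":0,"dz":0,"wx":0,"wy":0,"wz":0,"grip":1}]' 15
```

```text
time_s: 16.4
ee_pos: [388.4, 296.2, 0.6]
ee_rot: [180.0, -0.0, 103.3]
force: [-0.5, -0.1, -0.4]
gripper_width: 27.6
time_s: 17.0
ee_pos: [387.8, 295.8, 80.1]
ee_rot: [-179.9, 0.0, 103.3]
force: [0.1, 0.2, -1.0]
gripper_width: 27.7
```

```bash
python3 -m jog '[{"dx":0.0097,"dy":-0.0242,"dz":0,"wx":0,"wy":0,"wz":-0.1427,"grip":1},{"dx":0.0097,"dy":-0.0242,"dz":0,"wx":0,"wy":0,"wz":-0.1427,"grip":1},{"dx":0.0097,"dy":-0.0242,"dz":0,"wx":0,"wy":0,"wz":-0.1427,"grip":1},{"dx":0.0097,"dy":-0.0242,"dz":0,"wx":0,"wy":0,"wz":-0.1427,"grip":1},{"dx":0.0097,"dy":-0.0242,"dz":0,"wx":0,"wy":0,"wz":-0.1427,"grip":1},{"dx":0.0097,"dy":-0.0242,"dz":0,"wx":0,"wy":0,"wz":-0.1427,"grip":1},{"dx":0.0097,"dy":-0.0242,"dz":0,"wx":0,"wy":0,"wz":-0.1427,"grip":1},{"dx":0.0097,"dy":-0.0242,"dz":0,"wx":0,"wy":0,"wz":-0.1427,"grip":1},{"dx":0.0097,"dy":-0.0242,"dz":0,"wx":0,"wy":0,"wz":-0.1427,"grip":1},{"dx":0.0097,"dy":-0.0242,"dz":0,"wx":0,"wy":0,"wz":-0.1427,"grip":1}]' 15
python3 -m jog '[{"dx":0.0097,"dy":-0.0242,"dz":0,"wx":0,"wy":0,"wz":-0.1427,"grip":1},{"dx":0.0097,"dy":-0.0242,"dz":0,"wx":0,"wy":0,"wz":-0.1427,"grip":1},{"dx":0,"dy":0,"dz":0,"wx":0,"wy":0,"wz":0,"grip":1},{"dx":0,"dy":0,"dz":0,"wx":0,"wy":0,"wz":0,"grip":1}]' 15
python3 -c "
from h import *
b=grab('scene','s5.png')
v=b[120:240,260:420]
cv2.imwrite('pics/z5.png',cv2.cvtColor(cv2.resize(v,None,fx=4,fy=4,interpolation=cv2.INTER_CUBIC),cv2.COLOR_RGB2BGR))"
```

```text
time_s: 18.0
ee_pos: [484.5, 53.0, 79.0]
ee_rot: [-179.9, 0.2, 21.2]
force: [0.4, 0.5, 0.1]
gripper_width: 26.9
time_s: 18.4
ee_pos: [503.7, 5.6, 79.2]
ee_rot: [-180.0, 0.2, 5.2]
force: [-0.5, 0.3, -0.9]
gripper_width: 27.8
```

View pics/z5.png

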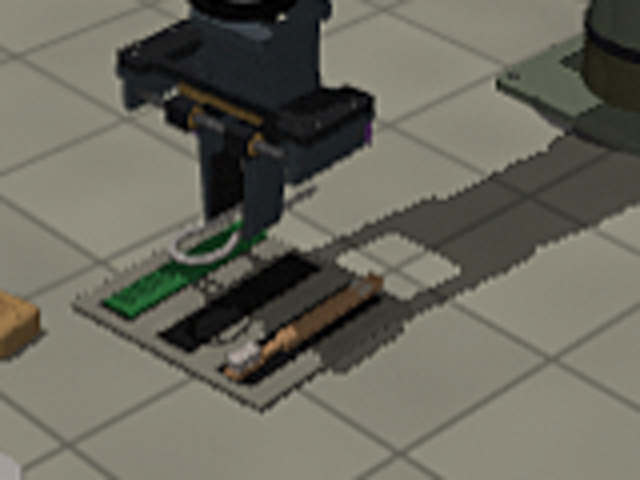

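The tongue cleaner is held, head towards +x, above the middle strip. Lowering gently.

```bash
python3 -m jog '[{"dx":0,"dy":0,"dz":-0.03,"wx":0,"wy":0,"wz":0,"grip":1},{"dx":0,"dy":0,"dz":-0.025,"wx":0,"wy":0,"wz":0,"grip":1},{"dx":0,"dy":0,"dz":-0.01,"wx":0,"wy":0,"wz":0,"grip":1},{"dx":0,"dy":0,"dz":-0.003,"wx":0,"wy":0,"wz":0,"grip":1},{"dx":0,"dy":0,"dz":0,"wx":0,"wy":0,"wz":0,"grip":1},{"dx":0,"dy":0,"dz":0,"wx":0,"wy":0,"wz":0,"grip":1},{"dx":0,"dy":0,"dz":0,"wx":0,"wy":0,"wz":0,"grip":1}]' 15
python3 -m jog '[{"dx":0,"dy":0,"dz":-0.0007,"wx":0,"wy":0,"wz":0,"grip":1},{"dx":0,"dy":0,"dz":0,"wx":0,"wy":0,"wz":0,"grip":1},{"dx":0,"dy":0,"dz":0,"wx":0,"wy":0,"wz":0,"grip":1}]' 15
```

```text
time_s: 19.15
ee_pos: [505.6, 5.9, 13.6]
ee_rot: [180.0, -0.1, 5.2]
force: [0.1, -0.2, -0.1]
gripper_width: 27.2
time_s: 19.45
ee_pos: [504.9, 5.7, 12.2]
ee_rot: [180.0, -0.0, 5.2]
force: [0.0, -0.3, -0.9]
gripper_width: 27.2
```

```bash
python3 -m jog '[{"dx":-0.0005,"dy":0,"dz":-0.001,"wx":0,"wy":0,"wz":0,"grip":1},{"dx":0,"dy":0,"dz":-0.001,"wx":0,"wy":0,"wz":0,"grip":1},{"dx":0,"dy":0,"dz":0,"wx":0,"wy":0,"wz":0,"grip":1},{"dx":0,"dy":0,"dz":0,"wx":0,"wy":0,"wz":0,"grip":1}]' 15
python3 -m jog '[{"dx":0,"dy":0,"dz":-0.0005,"wx":0,"wy":0,"wz":0,"grip":1},{"dx":0,"dy":0,"dz":0,"wx":0,"wy":0,"wz":0,"grip":1}]' 15
```

```text
time_s: 19.85
ee_pos: [504.2, 5.8, 9.9]
ee_rot: [180.0, 0.0, 5.2]
force: [0.6, 0.5, -0.1]
gripper_width: 27.3
time_s: 20.05
ee_pos: [504.2, 5.8, 9.4]
ee_rot: [180.0, 0.0, 5.2]
force: [0.4, -0.9, 0.5]
gripper_width: 27.7
```

```bash
python3 -m jog '[{"dx":0,"dy":0,"dz":0,"wx":0,"wy":0,"wz":0,"grip":0.3},{"dx":0,"dy":0,"dz":0,"wx":0,"wy":0,"wz":0,"grip":0.15},{"dx":0,"dy":0,"dz":0,"wx":0,"wy":0,"wz":0,"grip":0.1},{"dx":0,"dy":0,"dz":0,"wx":0,"wy":0,"wz":0,"grip":0.1},{"dx":0,"dy":0,"dz":0.01,"wx":0,"wy":0,"wz":0,"grip":0.1},{"dx":0,"dy":0,"dz":0.03,"wx":0,"wy":0,"wz":0,"grip":0.1},{"dx":0,"dy":0,"dz":0.04,"wx":0,"wy":0,"wz":0,"grip":-0.5},{"dx":0,"dy":0,"dz":0.03,"wx":0,"wy":0,"wz":0,"grip":-0.8}]' 20
python3 -m jog '[{"dx":0.013,"dy":-0.0088,"dz":0,"wx":0,"wy":0,"wz":0.1407,"grip":-0.8},{"dx":0.013,"dy":-0.0088,"dz":0,"wx":0,"wy":0,"wz":0.1407,"grip":-0.8},{"dx":0.013,"dy":-0.0088,"dz":0,"wx":0,"wy":0,"wz":0.1407,"grip":-0.8},{"dx":0.013,"dy":-0.0088,"dz":0,"wx":0,"wy":0,"wz":0.1407,"grip":-0.8},{"dx":0.013,"dy":-0.0088,"dz":0,"wx":0,"wy":0,"wz":0.1407,"grip":-0.8},{"dx":0.013,"dy":-0.0088,"dz":0,"wx":0,"wy":0,"wz":0.1407,"grip":-0.8},{"dx":0.013,"dy":-0.0088,"dz":0,"wx":0,"wy":0,"wz":0.1407,"grip":-0.8},{"dx":0.013,"dy":-0.0088,"dz":0,"wx":0,"wy":0,"wz":0.1407,"grip":-0.8},{"dx":0.013,"dy":-0.0088,"dz":0,"wx":0,"wy":0,"wz":0.1407,"grip":-0.8},{"dx":0.013,"dy":-0.0088,"dz":0,"wx":0,"wy":0,"wz":0.1407,"grip":-0.8}]' 20
python3 -m jog '[{"dx":0.013,"dy":-0.0088,"dz":0,"wx":0,"wy":0,"wz":0.1407,"grip":-0.8},{"dx":0.013,"dy":-0.0088,"dz":0,"wx":0,"wy":0,"wz":0.1407,"grip":-0.8},{"dx":0,"dy":0,"dz":0,"wx":0,"wy":0,"wz":0,"grip":-0.8},{"dx":0,"dy":0,"dz":0,"wx":0,"wy":0,"wz":0,"grip":-0.8}]' 20
python3 -c "
from h import *
a=grab('top','t6.png');b=grab('scene','s6.png')
v=np.hstack([a[120:270,280:480],b[120:270,220:420]])
cv2.imwrite('pics/z6.png',cv2.cvtColor(cv2.resize(v,None,fx=2,fy=2,interpolation=cv2.INTER_CUBIC),cv2.COLOR_RGB2BGR))"
```

```text
time_s: 20.85
ee_pos: [504.9, 5.8, 122.2]
ee_rot: [180.0, -0.1, 5.2]
force: [1.0, -0.5, 0.3]
gripper_width: 54.0
time_s: 21.85
ee_pos: [634.8, -82.6, 120.3]
ee_rot: [180.0, 0.0, 86.1]
force: [-0.5, 0.5, 0.6]
gripper_width: 81.9
time_s: 22.25
ee_pos: [659.8, -99.6, 119.7]
ee_rot: [-180.0, -0.0, 101.7]
force: [1.2, -0.3, 0.3]
gripper_width: 82.3
```

View pics/z6.png

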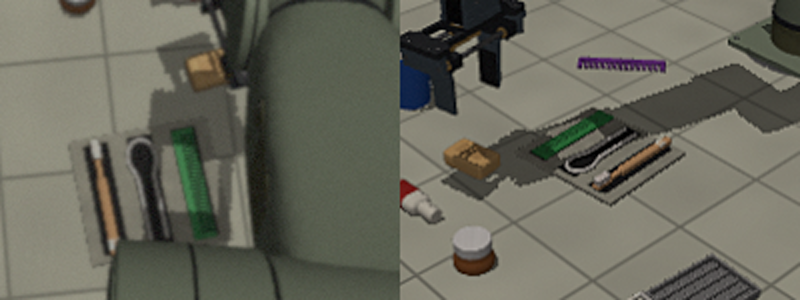

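All three tools lie on their strips, and the gripper is above the soap. Descending to z ≈ 8 to grip it.

```bash
python3 -m jog '[{"dx":0,"dy":-0.0005,"dz":-0.03,"wx":0,"wy":0,"wz":0,"grip":-0.8},{"dx":0,"dy":0,"dz":-0.03,"wx":0,"wy":0,"wz":0,"grip":-0.8},{"dx":0,"dy":0,"dz":-0.025,"wx":0,"wy":0,"wz":0,"grip":-0.8},{"dx":0,"dy":0,"dz":-0.015,"wx":0,"wy":0,"wz":0,"grip":-0.8},{"dx":0,"dy":0,"dz":-0.011,"wx":0,"wy":0,"wz":0,"grip":-0.8},{"dx":0,"dy":0,"dz":0,"wx":0,"wy":0,"wz":0,"grip":-0.6},{"dx":0,"dy":0,"dz":0,"wx":0,"wy":0,"wz":0,"grip":-0.4},{"dx":0,"dy":0,"dz":0,"wx":0,"wy":0,"wz":0,"grip":-0.2}]' 20
python3 -m jog '[{"dx":0,"dy":0,"dz":0,"wx":0,"wy":0,"wz":0,"grip":1},{"dx":0,"dy":0,"dz":0,"wx":0,"wy":0,"wz":0,"grip":1},{"dx":0,"dy":0,"dz":0,"wx":0,"wy":0,"wz":0,"grip":1},{"dx":0,"dy":0,"dz":0,"wx":0,"wy":0,"wz":0,"grip":1},{"dx":0,"dy":0,"dz":0,"wx":0,"wy":0,"wz":0,"grip":1}]' 20
python3 -m jog '[{"dx":0,"dy":0,"dz":0.01,"wx":0,"wy":0,"wz":0,"grip":1},{"dx":0,"dy":0,"dz":0.03,"wx":0,"wy":0,"wz":0,"grip":1},{"dx":0,"dy":0,"dz":0.03,"wx":0,"wy":0,"wz":0,"grip":1},{"dx":0,"dy":0,"dz":0.02,"wx":0,"wy":0,"wz":0,"grip":1},{"dx":0,"dy":0,"dz":0,"wx":0,"wy":0,"wz":0,"grip":1},{"dx":0,"dy":0,"dz":0,"wx":0,"wy":0,"wz":0,"grip":1}]' 20
```

```text
time_s: 23.15
ee_pos: [661.3, -100.4, 9.9]
ee_rot: [179.9, 0.1, 101.9]
force: [-0.4, 1.0, -0.1]
gripper_width: 60.8
time_s: 23.65
ee_pos: [660.8, -100.5, 9.5]
ee_rot: [179.9, 0.0, 101.9]
force: [-1.2, 0.0, 6.1]
gripper_width: 47.8
time_s: 24.25
ee_pos: [659.8, -100.2, 98.0]
ee_rot: [-180.0, -0.0, 101.9]
force: [-0.1, -0.4, -1.6]
gripper_width: 48.0
```

```bash
python3 -m jog '[{"dx":-0.0041,"dy":0.0418,"dz":0,"wx":0,"wy":0,"wz":0.1302,"grip":1},{"dx":-0.0041,"dy":0.0418,"dz":0,"wx":0,"wy":0,"wz":0.1302,"grip":1},{"dx":-0.0041,"dy":0.0418,"dz":0,"wx":0,"wy":0,"wz":0.1302,"grip":1},{"dx":-0.0041,"dy":0.0418,"dz":0,"wx":0,"wy":0,"wz":0.1302,"grip":1},{"dx":-0.0041,"dy":0.0418,"dz":0,"wx":0,"wy":0,"wz":0.1302,"grip":1},{"dx":-0.0041,"dy":0.0418,"dz":0,"wx":0,"wy":0,"wz":0.1302,"grip":1},{"dx":-0.0041,"dy":0.0418,"dz":0,"wx":0,"wy":0,"wz":0.1302,"grip":1},{"dx":-0.0041,"dy":0.0418,"dz":0,"wx":0,"wy":0,"wz":0.1302,"grip":1},{"dx":-0.0041,"dy":0.0418,"dz":0,"wx":0,"wy":0,"wz":0.1302,"grip":1},{"dx":-0.0041,"dy":0.0418,"dz":0,"wx":0,"wy":0,"wz":0.1302,"grip":1}]' 20
python3 -m jog '[{"dx":0,"dy":0,"dz":-0.01,"wx":0,"wy":0,"wz":0,"grip":1},{"dx":0,"dy":0,"dz":0,"wx":0,"wy":0,"wz":0,"grip":1},{"dx":0,"dy":0,"dz":0,"wx":0,"wy":0,"wz":0,"grip":1}]' 20
```

```text
time_s: 25.25
ee_pos: [617.7, 318.8, 95.9]
ee_rot: [-179.9, -0.2, 176.8]
force: [0.7, -0.9, -1.8]
gripper_width: 47.8
time_s: 25.55
ee_pos: [618.4, 316.2, 86.6]
ee_rot: [-179.9, -0.2, 176.4]
force: [0.2, -0.7, -0.1]
gripper_width: 47.8
```

```bash
python3 -m jog '[{"dx":0,"dy":0.001,"dz":-0.025,"wx":0,"wy":0,"wz":0,"grip":1},{"dx":0,"dy":0,"dz":-0.02,"wx":0,"wy":0,"wz":0,"grip":1},{"dx":0,"dy":0,"dz":-0.012,"wx":0,"wy":0,"wz":0,"grip":1},{"dx":0,"dy":0,"dz":-0.006,"wx":0,"wy":0,"wz":0,"grip":1},{"dx":0,"dy":0,"dz":-0.002,"wx":0,"wy":0,"wz":0,"grip":1},{"dx":0,"dy":0,"dz":0,"wx":0,"wy":0,"wz":0,"grip":1},{"dx":0,"dy":0,"dz":0,"wx":0,"wy":0,"wz":0,"grip":1}]' 20
python3 -m jog '[{"dx":0,"dy":0,"dz":-0.001,"wx":0,"wy":0,"wz":0,"grip":1},{"dx":0,"dy":0,"dz":0,"wx":0,"wy":0,"wz":0,"grip":1},{"dx":0,"dy":0,"dz":0,"wx":0,"wy":0,"wz":0,"grip":1}]' 20
```

```text
time_s: 26.25
ee_pos: [620.0, 318.9, 24.5]
ee_rot: [179.9, 0.1, 176.5]
force: [-0.1, -0.2, -1.1]
gripper_width: 47.9
time_s: 26.55
ee_pos: [619.3, 318.8, 22.7]
ee_rot: [180.0, 0.0, 176.5]
force: [0.3, -0.5, -1.5]
gripper_width: 47.9
```

```bash
python3 -m jog '[{"dx":0,"dy":-0.001,"dz":-0.0015,"wx":0,"wy":0,"wz":0,"grip":1},{"dx":0,"dy":0,"dz":-0.001,"wx":0,"wy":0,"wz":0,"grip":1},{"dx":0,"dy":0,"dz":0,"wx":0,"wy":0,"wz":0,"grip":1}]' 20
python3 -m jog '[{"dx":0,"dy":0,"dz":-0.0008,"wx":0,"wy":0,"wz":0,"grip":1},{"dx":0,"dy":0,"dz":0,"wx":0,"wy":0,"wz":0,"grip":1},{"dx":0,"dy":0,"dz":0,"wx":0,"wy":0,"wz":0,"grip":1}]' 20
```

```text
time_s: 26.85
ee_pos: [619.1, 317.6, 19.7]
ee_rot: [-180.0, -0.0, 176.5]
force: [-0.5, 0.4, -0.3]
gripper_width: 47.9
time_s: 27.15
ee_pos: [619.3, 317.7, 19.5]
ee_rot: [180.0, 0.0, 176.5]
force: [0.3, -0.5, 0.9]
gripper_width: 47.8
```

```bash
python3 -m jog '[{"dx":0,"dy":0,"dz":0,"wx":0,"wy":0,"wz":0,"grip":-0.2},{"dx":0,"dy":0,"dz":0,"wx":0,"wy":0,"wz":0,"grip":-0.4},{"dx":0,"dy":0,"dz":0,"wx":0,"wy":0,"wz":0,"grip":-0.5},{"dx":0,"dy":0,"dz":0,"wx":0,"wy":0,"wz":0,"grip":-0.5},{"dx":0,"dy":0,"dz":0.01,"wx":0,"wy":0,"wz":0,"grip":-0.5},{"dx":0,"dy":0,"dz":0.03,"wx":0,"wy":0,"wz":0,"grip":-0.5},{"dx":0,"dy":0,"dz":0.04,"wx":0,"wy":0,"wz":0,"grip":-0.5},{"dx":0,"dy":0,"dz":0.04,"wx":0,"wy":0,"wz":0,"grip":-0.5},{"dx":0,"dy":0,"dz":0.04,"wx":0,"wy":0,"wz":0,"grip":-0.5}]' 20
python3 -m jog '[{"dx":-0.037,"dy":0.022,"dz":0.002,"wx":0,"wy":0,"wz":0,"grip":-1},{"dx":-0.037,"dy":0.022,"dz":0.002,"wx":0,"wy":0,"wz":0,"grip":-1},{"dx":-0.037,"dy":0.022,"dz":0.002,"wx":0,"wy":0,"wz":0,"grip":-1},{"dx":-0.037,"dy":0.022,"dz":0.002,"wx":0,"wy":0,"wz":0,"grip":-1},{"dx":-0.037,"dy":0.022,"dz":0.002,"wx":0,"wy":0,"wz":0,"grip":-1},{"dx":-0.037,"dy":0.022,"dz":0.002,"wx":0,"wy":0,"wz":0,"grip":-1},{"dx":-0.037,"dy":0.022,"dz":0.002,"wx":0,"wy":0,"wz":0,"grip":-1},{"dx":-0.037,"dy":0.022,"dz":0.002,"wx":0,"wy":0,"wz":0,"grip":-1},{"dx":-0.037,"dy":0.022,"dz":0.002,"wx":0,"wy":0,"wz":0,"grip":-1},{"dx":-0.037,"dy":0.022,"dz":0.002,"wx":0,"wy":0,"wz":0,"grip":-1}]' 20
cat > fin.py <<'E'
import m,cv2,numpy as np
from h import *
a=grab('top','t7.png'); b=grab('scene','s7.png')
m.img=cv2.imread('pics/t7.png'); m.hsv=cv2.cvtColor(m.img,cv2.COLOR_BGR2HSV)
m.box(m.H((45,80,30),(85,255,255)),(355,170,400,250),14,'comb')
m.box(m.H((8,70,60),(25,255,255)),(205,155,265,215),30,'soap')
m.box(m.H((5,60,60),(28,255,255)),(310,175,350,256),16,'brush wood')
i0=cv2.imread('pics/top1.png').astype(int); d=np.abs(m.img.astype(int)-i0).max(2)
for n,(x0,y0,x1,y1) in dict(tumbler=(450,115,505,180),paste=(350,98,412,126),jar=(305,100,332,128)).items(): print(n,'diff',d[y0:y1,x0:x1].mean().round(1),d[y0:y1,x0:x1].max())
v=np.hstack([a[110:270,205:405],b[140:300,260:460]])
cv2.imwrite('pics/z7.png',cv2.cvtColor(cv2.resize(v,None,fx=2,fy=2,interpolation=cv2.INTER_CUBIC),cv2.COLOR_RGB2BGR))
cv2.imwrite('pics/z8.png',cv2.cvtColor(cv2.resize(a[170:260,300:410],None,fx=6,fy=6,interpolation=cv2.INTER_CUBIC),cv2.COLOR_RGB2BGR))
E
python3 fin.py
```

```text
time_s: 28.05
ee_pos: [619.2, 317.6, 181.6]
ee_rot: [180.0, 0.0, 176.5]
force: [0.8, 0.2, 0.7]
gripper_width: 68.6
time_s: 29.05
ee_pos: [247.7, 538.5, 200.3]
ee_rot: [179.9, 0.0, 176.5]
force: [0.1, 0.3, -0.1]
gripper_width: 90.8
comb c [506.4 -52.4] size [147.9  29.3] len angle 5.1
soap c [621.6 317.5] size [48.  77.5] len angle 176.7
brush wood c [481.5  64.6] size [137.3  16.3] len angle 4.9
tumbler diff 3.5 19
paste diff 3.0 13
jar diff 3.0 13
```

View pics/z7.png

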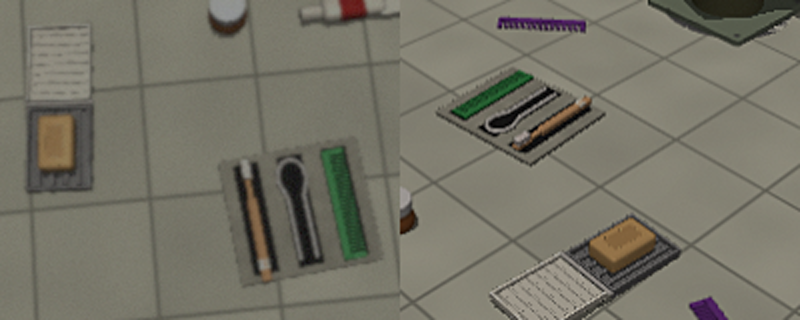

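View pics/z8.png

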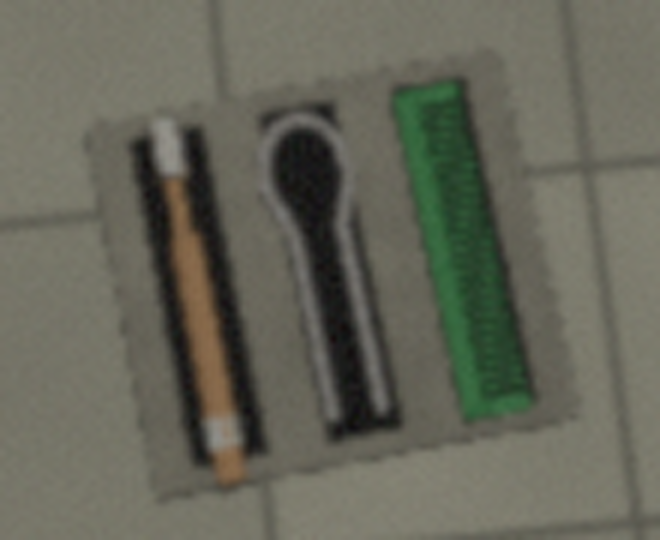

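The tools are all on their strips, within about 3 mm of the middle. The soap sits in the tray 2–3 mm from its centre, and the things to be left alone have not moved. Handing in.

```bash
python3 -c "
from workcell import env
print(env.job_done(), env.state()['time_s'])"
```

```text
the job is handed in; nothing more can be done
the job is handed in; nothing more can be done
```

The comb, toothbrush and tongue cleaner went onto their strips in that order, then the soap into the dish. I handed in at about 29 s, with the gripper well clear of everything.

The last pictures showed:

- **Comb:** it lies flat on the tumbler-side strip, about 2 mm to one side and 3 mm lengthwise from the middle, and within 0.2° of the strip's direction.
- **Toothbrush:** it lies on the strip nearest the soap dish, bristles up. It is within about 2 mm of the middle and aligned to about 0.1°. At 165 mm it overhangs the 150 mm strip a little at both ends.
- **Tongue cleaner:** it lies flat on the middle strip, about 3 mm off lengthwise. I judged this by eye from the enlarged picture rather than measuring it.
- **Soap:** it lies lengthwise on the ridges, 2–3 mm from the tray's centre and aligned to about 0.2°.
- **Tumbler, toothpaste and jar:** their picture areas match the first picture to within image noise, so none has moved.

No check failed; these offsets are about the size of the 2 mm calibration error, so I did not correct them. Measured wrist forces stayed below about 7 N.

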